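Spin the rinsed limes dry

ROBOT

A 6-joint arm with a two-finger parallel gripper is mounted at the origin on a cart in front of the work surface, level with it; the furniture and walls round the work are solid. World frame = base frame: x ahead of the robot, y to its left, z up, the work surface at z = 0. Lengths are in mm, angles in rad, forces in N, time in s.
With the tool pointing down it reaches from about 350 to 875 mm from the base axis. Payload 4.2 kg.
Tool frame: the origin (TCP) lies midway between the tips of the shut fingers; the grasp point (between the pads) lies 19 mm behind it; z points along the fingers, y is the line along which they close (so a half turn about z gives the same grasp; the last joint's range is limited). The gripper opens to 85 mm and grips with 20 to 120 N. Pads are 22 mm wide; open, the fingers measure 114 mm over their backs; the gripper's body (76 mm by 85 mm) begins 54 mm behind the grasp point. The pads swing forward as they close: fully open they stand 13 mm farther back than shut.
Start: joints at [-1.068, 0.385, 0.008, 0, -1.194, -0.259], TCP at [150.887, -606.492, 231.312] pointing down, gripper open.
Joint ranges: [-3.14, 3.14], [-1.21, 2.06], [-1.07, 1.41], [-3.16, 2.05], [-2.99, -0.16], [-3.1, 3.1]. Speed limits (rad/s): [2.79, 2.79, 3.14, 3.14, 3.14, 3.14].

INTERFACE

Orientations are given as a unit quaternion [x, y, z, w].
In Python, from bench import * gives the robot as it stands.
- The arm moves only by the tool drive_tool, never from a script. Its argument "plan" is a list that holds one entry, the list of rows, each a list of 5 numbers: the closure, from -1 (fully open) to 1 (shut), then the shift along the world's x, y, z in mm, then the turn about the world's z in degrees. A call has 1 to 20 rows; each row shifts and turns the commanded pose from where the row before left it; what a row does not reach is not made up. A row lasts 1/12 s, in which the tool goes at most 41.7 mm and 7.16 degrees, less where a joint would pass 70% of its speed; a pose out of reach is approached as far as the arm can. A call is refused whole if a number of a shift passes 41.7 or a number of a turn 7.16, either way. A call with a gripper value outside its range is refused whole. The fingers move at their own pace and stop on an object; the grip force is fixed at half the most. Time passes only in rows, so rows that do not move let the fingers close. It gives the time, the measured TCP pose, the force, the opening and the grip force at its end, in the units of the state.
- read_state(): the state, without advancing time (a new reading comes with each control period).
- get_image(name): name is "side" or "top" or "wrist"; returns (picture, depth): 420x560x3 uint8, red, green, blue; 420x560 float32, mm along the optical axis (not along the pixel's ray), 0 where there is no reading.
- camera_model(name): a dict with "fx", "fy", "cx", "cy" (pixels), "distortion" ([k1, k2, p1, p2, k3] as OpenCV has them; the pictures are not rectified), "R" (3x3) and "t" (3): a world point X has camera coordinates R X + t; the wrist camera has in their place "mount" (4x4, takes a point from camera to tool coordinates, whose origin is the TCP and whose axes are the flange's). Camera axes: x right, y down, z forward; pixel columns grow to the right and rows downward; lengths in mm; the calibration is good to about 2 mm. A picture is of the moment at which its call begins: read the wrist's pose just before it. camera_model takes no time and is no camera call.
- job_done(): hands the job in; it is judged then, once.
The state is a dict: "clock": time; "joints": joint angles; "joint_vel": joint speeds; "joint_efforts": joint torques, N m; "position": TCP position; "ee_rot": TCP orientation; "contact_force": force on the tool from outside, world axes, zero at the start; "wrist_torque": the same for the moment, N m; "gripper_width": finger opening in mm; "grasp_force": force on a finger pad.
Only numpy, scipy, OpenCV 4.12 (cv2) and the standard library are available. Lean on these libraries where they do the work, as an engineer would, in place of code of your own. Each camera call takes 0.05 s, during which the arm holds its last target. There are 200 camera calls.

TASK

Spin the rinsed limes dry in the salad spinner, the wide clear bowl with the white lid: grip the upright knob at the end of its crank and wind the crank two full turns clockwise (seen from above) without letting go of the knob on the way. Then let go and leave the crank standing there, with the knob back about where it started. Do not disturb the slim hand mill.

Things in the scene. Friction and masses are not known exactly. Their poses are not given: they have to be found in the camera images.
- spinner: Salad spinner: clear bowl 200 mm wide with limes in it, white lid, held fast to the worktop by a suction foot. Origin: centre of its underside, z up; the crank's vertical axis passes through it. Lid top 141 mm, crank arm top 154 mm above the origin; only the knob stands higher, with free room all round it. Clips and a pouring lip stick out up to 120 mm from the axis.
- crank (a joint): Angle of the spinner's crank, rad: 0 at the start, growing clockwise seen from above, 6.28 after one full turn. A ratchet lets it go only 0.3 rad the other way. It turns with a light, even drag (0.06 N m, about 1.2 N at the knob) and stays where it is left.
- crank_knob: Upright round grey knob at the end of the crank arm, 25 mm in diameter (27 mm near the top), 50 mm tall. Its axis is vertical, 50 mm from the spinner's axis, and it spins freely on its pin, so the hand need not turn with the crank. Origin: centre of the knob at half height, 182 mm above the worktop; z up (the x and y axes turn with the knob and mean nothing).
- mill: Slim steel hand mill standing loose beside the spinner, 66 mm in diameter, 173 mm high with its own short crank (arm 54 mm, dark wooden knob). It stays where it is. Origin: centre of its underside; x points along its crank arm.

How it is judged (in metres and radians):
On the way, in this order (a step that is already met when the one before it is completed fails the run):
1. the knob is gripped before the crank has turned (contact force between the fingers and crank_knob above 1 N and value of joint crank below 0.5 rad), for 0.1 s.
2. one full turn clockwise is done with the knob in the fingers (value of joint crank above 6 rad and contact force between the fingers and crank_knob above 0.3 N), for 0.05 s.
3. two full turns clockwise (within 0.55 rad) are done with the knob in the fingers (value of joint crank above 12 rad and contact force between the fingers and crank_knob above 0.3 N), for 0.05 s.
At the end, for the whole second after the job is handed in: The crank stands still two full turns clockwise from its start, within about 0.55 rad (joint between 12.0 and 13.15), and the knob is released (value of joint crank between 12 and 13.15 rad and velocity of joint crank below 0.1 rad/s); the robot touches nothing.
It fails at once if the knob was let go between the start and the end of the two turns (value of joint crank between 0.5 and 11.8 rad and contact force between the fingers and crank_knob below 0.02 N).
It fails at once if the hand mill was moved more than 30 mm or tipped over (distance of mill from where it was at the start of the episode above 0.03 m or angle between mill's own z axis and vertical above 0.3 rad).
It also fails if it takes over 58 s, if anything falls off the work surface, if the arm or the gripper's body presses on something with over 40 N, if the wrist force passes 120 N, or if a joint passes its speed limit or range.

## Working session

There is one attempt and no reset: what is moved stays moved. The work goes in short steps, Python scripts to look and compute and a tool call to move; the robot and the scene stay as the last step left them, time stands still between calls to the robot, and variables do not carry over. Pictures are saved under pics/ and viewed, at most 10 in all, crops included, and the job is handed in when it is done.

Besides the shell and the picture viewer there is one more tool, called by a JSON object that holds its "fn" and its "kwargs". drive_tool: Moves the arm, as the interface text tells. Its arguments: {"type":"object","properties":{"plan":{"type":"array"}},"required":["plan"]}

```bash
mkdir -p pics
python3 - <<'E'
from bench import *
import cv2,numpy as np
s=read_state();print(s)
for n in("top","side"):
    p,d=get_image(n);cv2.imwrite(f"pics/{n}0.png",p[:,:,::-1]);np.savez(f"{n}0.npz",p=p,d=d)
    m=camera_model(n);R=np.array(m["R"]);print(n,m)
E
```

```text
{'clock': 0.0, 'joints': array([-1.06842887e+00,  3.85575077e-01,  6.58855995e-03, -5.11786825e-04,
       -1.19399614e+00, -2.58625449e-01]), 'joint_vel': array([ 0.00091507, -0.00174302, -0.00058019, -0.00053895,  0.00099859,
       -0.0012623 ]), 'joint_efforts': array([-1.08472414e-03, -3.92288768e+01,  1.88394374e+01,  4.18628901e+00,
       -4.77248192e-03,  3.70779503e-06]), 'position': array([ 150.72318156, -605.93517666,  230.19392685]), 'ee_rot': array([-1.21475756e-01,  9.92593768e-01,  1.10330890e-03, -1.85151879e-04]), 'contact_force': array([-0.19875401,  0.53903226,  0.01876045]), 'wrist_torque': array([-0.02171593,  0.0854135 ,  0.03310212]), 'grasp_force': 0.0, 'gripper_width': 85.4512183156635}
top {'fx': 397.67358763607905, 'fy': 397.67358763607905, 'cx': 277.0169280082015, 'cy': 219.48235816914473, 'distortion': array([-0.11837714,  0.        ,  0.        ,  0.        ,  0.        ]), 'R': array([[-0.53322526, -0.84581539, -0.0163447 ],
       [-0.67068458,  0.4344358 , -0.60120524],
       [ 0.51560936, -0.30961568, -0.79892748]]), 't': array([310.28189522, 401.33113275, 756.29026817])}
side {'fx': 515.5282457723735, 'fy': 515.5282457723735, 'cx': 287.33567935075206, 'cy': 212.9338846775648, 'distortion': array([-0.17361499,  0.        ,  0.        ,  0.        ,  0.        ]), 'R': array([[-0.99995548,  0.00932347,  0.00145391],
       [ 0.00736682,  0.8676293 , -0.49715704],
       [-0.00589668, -0.4971242 , -0.86765936]]), 't': array([ 532.75706466,   23.90266281, 1031.76556359])}
```

View pics/top0.png

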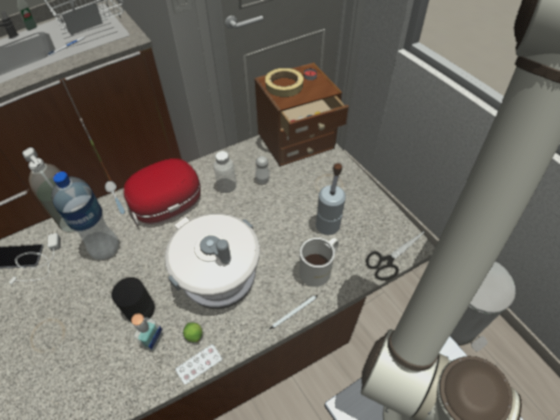

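View pics/side0.png

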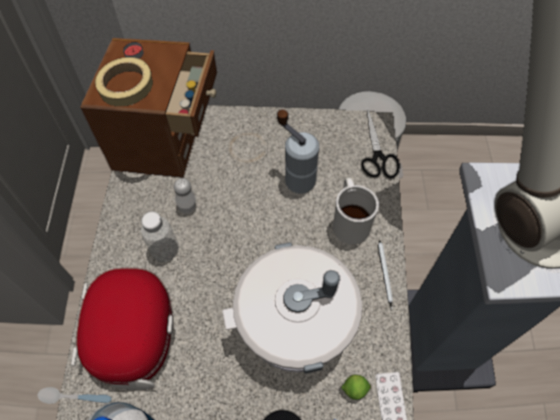

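The side view shows the lid centred near (297,303), the hub at (297,297), the knob top at (331,279) and the mill at (302,160). In the top view the knob is near (224,250). Next I deproject the depth.

```bash
cat > h.py <<'E'
from bench import *
import cv2,numpy as np
def cloud(n,d):
    m=camera_model(n);K=np.array([[m["fx"],0,m["cx"]],[0,m["fy"],m["cy"]],[0,0,1]])
    v,u=np.mgrid[:420,:560];q=cv2.undistortPoints(np.stack([u,v],-1).reshape(-1,1,2).astype(np.float32),K,m["distortion"]).reshape(420,560,2)
    c=np.dstack([q[...,0]*d,q[...,1]*d,d]).reshape(-1,3)
    return ((c-m["t"])@m["R"]).reshape(420,560,3)
E
python3 - <<'E'
from h import *
for n,box in(("side",(200,400,230,380)),("top",(150,275,200,310))):
    z=np.load(n+"0.npz");P=cloud(n,z["d"]);u0,u1,v0,v1=box
    w=P[v0:v1,u0:u1];c=z["p"][v0:v1,u0:u1].astype(int)
    ok=z["d"][v0:v1,u0:u1]>0
    lid=ok&(c.min(-1)>170)&(abs(w[...,2]-141)<12)
    L=w[lid];hull=cv2.convexHull(L[:,:2].astype(np.float32));print(n,"lid z",np.median(L[:,2]),"circle",cv2.minEnclosingCircle(hull), cv2.fitEllipse(hull))
    for a,b in((165,198),(198,215)):
        k=w[ok&(w[...,2]>a)&(w[...,2]<b)];print(a,len(k),k.min(0),k.max(0),np.median(k,0)) if len(k) else 0
z=np.load("side0.npz");P=cloud("side",z["d"])[100:200,260:340].reshape(-1,3)
k=P[(P[:,2]>100)&(P[:,2]<210)];print("mill",k.min(0),k.max(0),np.median(k,0))
P=cloud("side",z["d"]);print(P[400-1:,:, :][0,395],P[170,220])
E
```

```text
side lid z 134.81813016546585 circle ((518.8179321289062, 206.2565460205078), 100.2068862915039) ((518.7300415039062, 205.9775848388672), (196.8460693359375, 198.6786346435547), 160.069580078125)
165 131 [457.60410332 193.77620902 165.48177795] [482.34545031 207.74530463 197.50677939] [472.74628732 204.757474   181.255488  ]
198 238 [457.01358126 183.28020706 199.09371481] [482.43376401 207.50527299 210.31300647] [470.3030412  196.37690722 206.44006012]
top lid z 133.84901328906398 circle ((517.8395385742188, 205.7516632080078), 99.22439575195312) ((517.840087890625, 205.35882568359375), (195.57749938964844, 196.45498657226562), 44.89484786987305)
165 112 [456.56061305 181.89369454 165.42921471] [472.55031089 206.4918995  197.92533147] [460.18651361 197.43285984 181.85971001]
198 126 [456.85828113 181.32468502 199.46863708] [482.40861348 206.80563173 208.81153735] [466.80466046 195.00010844 205.57420592]
mill [ 437.39112792 -160.85458255  100.0282881 ] [551.12732017  -2.60007813 174.82650791] [ 512.00356433 -103.817596    129.65864391]
[350.74270107 339.99402933   2.8253757 ] [ 675.51442902 -139.69611614   -0.98501756]
```

Both views agree: axis at about (518.3, 205.8), knob at about (469.7, 194.8), offset (-48.6, -11), and the mill is well away at about (512, -104). I'll approach high.

{"fn": "drive_tool", "kwargs": {"plan": [[[-1,25,26,7,0],[-1,25,26,7,0],[-1,25,26,7,0],[-1,25,26,7,0],[-1,25,26,7,0],[-1,25,26,7,0],[-1,25,26,7,0],[-1,25,26,7,0],[-1,7,35,0,0],[-1,7,35,0,0],[-1,7,35,0,0],[-1,7,35,0,0],[-1,7,35,0,0],[-1,7,35,0,0],[-1,7,35,0,0],[-1,7,35,0,0],[-1,7,35,0,0],[-1,7,35,0,0],[-1,7,35,0,0],[-1,7,35,0,0]]]}}

```text
clock: 1.77
position: [434.5, 23.3, 287.2]
ee_rot: [-0.122, 0.993, 0.0, -0.0]
contact_force: [0.9, -0.4, -0.9]
gripper_width: 85.3
grasp_force: 0.0
```

{"fn": "drive_tool", "kwargs": {"plan": [[[-1,7,35,0,0],[-1,7,35,0,0],[-1,7,35,0,0],[-1,7,35,0,0],[-1,7,30,0,0],[-1,0,0,0,0],[-1,0,0,0,0],[-1,0,0,0,0]]]}}

```text
clock: 2.43
position: [469.4, 191.3, 286.7]
ee_rot: [-0.122, 0.993, -0.0, -0.001]
contact_force: [-0.6, -0.8, 0.3]
gripper_width: 85.2
grasp_force: 0.0
```

{"fn": "drive_tool", "kwargs": {"plan": [[[-1,0,3.5,-20,0],[-1,0,0,-20,0],[-1,0,0,-20,0],[-1,0,0,-20,0],[-1,0,0,-20,0],[-1,0,0,-20,0],[-1,0,0,0,0],[-1,0,0,0,0],[-1,0,0,0,0]]]}}

```text
clock: 3.18
position: [470.7, 194.8, 168.7]
ee_rot: [-0.121, 0.993, 0.0, 0.001]
contact_force: [0.4, -0.1, 1.1]
gripper_width: 85.6
grasp_force: 0.0
```

Run:
```python
from h import *
a,_=get_image("side");b,_=get_image("wrist")
cv2.imwrite("pics/g.png",np.hstack([cv2.resize(a[200:380,200:440,::-1],(400,300)),cv2.resize(b[:,:,::-1],(400,300))]))
```

```text
(no output)
```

View pics/g.png

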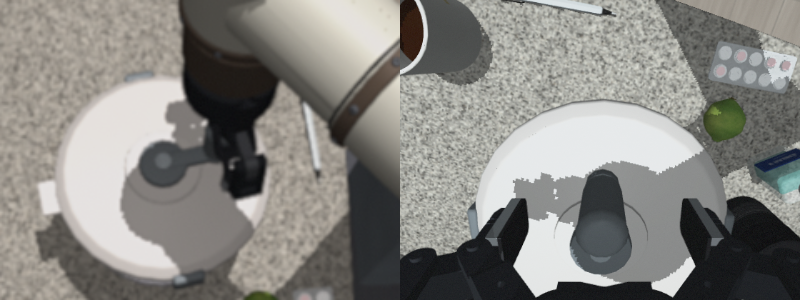

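The wrist half shows the knob, top near (600,245) in the montage, midway between the open fingers at (515,230) and (690,230). Time to close.

{"fn": "drive_tool", "kwargs": {"plan": [[[1,0,0,0,0],[1,0,0,0,0],[1,0,0,0,0],[1,0,0,0,0],[1,0,0,0,0],[1,0,0,0,0],[1,0,0,0,0],[1,0,0,0,0],[1,0,0,0,0],[1,0,0,0,0],[1,0,0,0,0],[1,0,0,0,0],[1,0,0,0,0],[1,0,0,0,0]]]}}

```text
clock: 4.45
position: [470.0, 195.0, 167.7]
ee_rot: [-0.122, 0.993, -0.0, 0.0]
contact_force: [-1.8, -0.9, 6.7]
gripper_width: 24.9
grasp_force: 58.9
```

Run:
```python
from h import *
s=read_state();print(s["position"],s["contact_force"],s["gripper_width"],s["grasp_force"])
a0=np.arctan2(-11,-48.6)
a=a0-np.radians(10)*np.arange(37)
d=np.diff(50*np.c_[np.cos(a),np.sin(a)],axis=0).round(1)
print(d[:18].tolist(),d[18:].tolist(),d.sum(0))
```

```text
[469.95296363 194.97728075 167.66423797] [-1.82984254 -0.88917379  6.68411466] 24.948508160310258 58.876205775886774
[[-1.2, 8.6], [0.3, 8.7], [1.8, 8.5], [3.3, 8.1], [4.7, 7.4], [5.9, 6.5], [6.9, 5.3], [7.7, 4.1], [8.3, 2.7], [8.6, 1.2], [8.7, -0.3], [8.5, -1.8], [8.1, -3.3], [7.4, -4.7], [6.5, -5.9], [5.3, -6.9], [4.1, -7.7], [2.7, -8.3]] [[1.2, -8.6], [-0.3, -8.7], [-1.8, -8.5], [-3.3, -8.1], [-4.7, -7.4], [-5.9, -6.5], [-6.9, -5.3], [-7.7, -4.1], [-8.3, -2.7], [-8.6, -1.2], [-8.7, 0.3], [-8.5, 1.8], [-8.1, 3.3], [-7.4, 4.7], [-6.5, 5.9], [-5.3, 6.9], [-4.1, 7.7], [-2.7, 8.3]] [-5.32907052e-15  3.55271368e-15]
```

Gripped: 24.9 mm opening, 59 N. First half turn now.

{"fn": "drive_tool", "kwargs": {"plan": [[[1,-1.2,8.6,0,0],[1,0.3,8.7,0,0],[1,1.8,8.5,0,0],[1,3.3,8.1,0,0],[1,4.7,7.4,0,0],[1,5.9,6.5,0,0],[1,6.9,5.3,0,0],[1,7.7,4.1,0,0],[1,8.3,2.7,0,0],[1,8.6,1.2,0,0],[1,8.7,-0.3,0,0],[1,8.5,-1.8,0,0],[1,8.1,-3.3,0,0],[1,7.4,-4.7,0,0],[1,6.5,-5.9,0,0],[1,5.3,-6.9,0,0],[1,4.1,-7.7,0,0],[1,2.7,-8.3,0,0],[1,0,0,0,0],[1,0,0,0,0]]]}}

```text
clock: 6.12
position: [567.3, 217.3, 167.7]
ee_rot: [-0.122, 0.993, -0.0, -0.001]
contact_force: [-2.2, -2.2, 5.6]
gripper_width: 24.2
grasp_force: 59.6
```

{"fn": "drive_tool", "kwargs": {"plan": [[[1,1.2,-8.6,0,0],[1,-0.3,-8.7,0,0],[1,-1.8,-8.5,0,0],[1,-3.3,-8.1,0,0],[1,-4.7,-7.4,0,0],[1,-5.9,-6.5,0,0],[1,-6.9,-5.3,0,0],[1,-7.7,-4.1,0,0],[1,-8.3,-2.7,0,0],[1,-8.6,-1.2,0,0],[1,-8.7,0.3,0,0],[1,-8.5,1.8,0,0],[1,-8.1,3.3,0,0],[1,-7.4,4.7,0,0],[1,-6.5,5.9,0,0],[1,-5.3,6.9,0,0],[1,-4.1,7.7,0,0],[1,-2.7,8.3,0,0],[1,0,0,0,0],[1,0,0,0,0]]]}}

```text
clock: 7.78
position: [469.7, 196.2, 167.6]
ee_rot: [-0.122, 0.993, 0.0, 0.0]
contact_force: [-0.8, 1.1, 7.9]
gripper_width: 24.5
grasp_force: 59.7
```

{"fn": "drive_tool", "kwargs": {"plan": [[[1,-1.2,8.6,0,0],[1,0.3,8.7,0,0],[1,1.8,8.5,0,0],[1,3.3,8.1,0,0],[1,4.7,7.4,0,0],[1,5.9,6.5,0,0],[1,6.9,5.3,0,0],[1,7.7,4.1,0,0],[1,8.3,2.7,0,0],[1,8.6,1.2,0,0],[1,8.7,-0.3,0,0],[1,8.5,-1.8,0,0],[1,8.1,-3.3,0,0],[1,7.4,-4.7,0,0],[1,6.5,-5.9,0,0],[1,5.3,-6.9,0,0],[1,4.1,-7.7,0,0],[1,2.7,-8.3,0,0],[1,0,0,0,0],[1,0,0,0,0]]]}}

```text
clock: 9.45
position: [567.4, 217.0, 167.7]
ee_rot: [-0.121, 0.993, -0.0, -0.0]
contact_force: [-0.4, -0.1, 7.4]
gripper_width: 24.3
grasp_force: 59.8
```

{"fn": "drive_tool", "kwargs": {"plan": [[[1,1.2,-8.6,0,0],[1,-0.3,-8.7,0,0],[1,-1.8,-8.5,0,0],[1,-3.3,-8.1,0,0],[1,-4.7,-7.4,0,0],[1,-5.9,-6.5,0,0],[1,-6.9,-5.3,0,0],[1,-7.7,-4.1,0,0],[1,-8.3,-2.7,0,0],[1,-8.6,-1.2,0,0],[1,-8.7,0.3,0,0],[1,-8.5,1.8,0,0],[1,-8.1,3.3,0,0],[1,-7.4,4.7,0,0],[1,-6.5,5.9,0,0],[1,-5.3,6.9,0,0],[1,-4.1,7.7,0,0],[1,-2.7,8.3,0,0],[1,0,0,0,0],[1,0,0,0,0]]]}}

```text
clock: 11.12
position: [469.7, 196.0, 167.6]
ee_rot: [-0.122, 0.993, 0.0, 0.0]
contact_force: [0.4, 1.9, 7.0]
gripper_width: 24.7
grasp_force: 59.8
```

Two turns are done. I'll open, then lift straight up.

{"fn": "drive_tool", "kwargs": {"plan": [[[-1,0,0,0,0],[-1,0,0,0,0],[-1,0,0,0,0],[-1,0,0,0,0],[-1,0,0,0,0],[-1,0,0,0,0],[-1,0,0,0,0],[-1,0,0,0,0],[-1,0,0,0,0],[-1,0,0,0,0],[-1,0,0,20,0],[-1,0,0,25,0],[-1,0,0,25,0],[-1,0,0,25,0],[-1,0,0,25,0],[-1,0,0,25,0],[-1,0,0,0,0],[-1,0,0,0,0],[-1,0,0,0,0]]]}}

```text
clock: 12.7
position: [469.4, 194.8, 311.6]
ee_rot: [-0.122, 0.993, -0.0, -0.001]
contact_force: [-0.4, -0.1, -0.7]
gripper_width: 85.5
grasp_force: 0.0
```

Run:
```python
from h import *
for n,(u0,u1,v0,v1) in(("side",(200,400,230,380)),("top",(150,275,200,310))):
    p,d=get_image(n);cv2.imwrite(f"pics/{n}1.png",p[:,:,::-1])
    P=cloud(n,d);w=P[v0:v1,u0:u1][d[v0:v1,u0:u1]>0]
    k=w[(w[:,2]>165)&(w[:,2]<212)&(np.hypot(w[:,0]-518,w[:,1]-206)<70)];print(n,len(k),k.min(0),k.max(0)) if len(k) else print(n,0)
```

```text
side 367 [457.13210987 184.29691171 165.7032715 ] [482.54478757 209.85754193 210.47710341]
top 237 [456.25416704 184.77903398 165.04842591] [480.65892291 209.04872825 209.06211835]
```

View pics/top1.png

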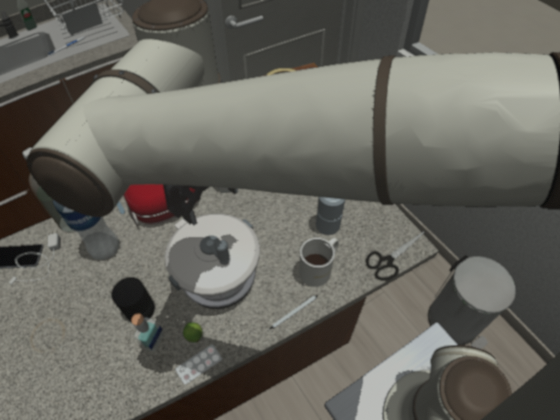

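The picture shows the knob at (222,250), within 2–3 mm of its start. The gripper is clear above it and the mill still stands at (330,213).

```bash
python3 -c "
from bench import *
print(job_done())"
```

```text
the job is handed in; nothing more can be done
None
```

I wound the crank two full turns clockwise without letting go of the knob, then released it within about 3 mm of its start, left the mill untouched, and handed the job in; no verdict was shown.

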